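# Click the loose trolley battery into its charger

## Task

One of the two white battery packs for the medicine trolleys was only dropped into its charger: its tail sits up on the orange catch and its nose stops short of the contact head. Slide that pack forward until its nose is fully home under the lip, then press its tail down until the catch snaps in and holds it flat. Leave the other charger's pack latched as it is, and do not disturb the things round about.

Things in the scene. Friction and masses are not known exactly. Their poses are not given: they have to be found in the camera images.
- charger_a: The charger holding the loose pack: dark grey, fixed to the table, 182 x 104 mm, 47 mm high. Origin: centre of its underside; x runs from its near end (orange catch) to the contact head, z up. Open bay: floor 14 mm above the table, 72 mm wide between rails 32 mm high, from the near end wall at x = -76.5 mm (27 mm high) to the contact head's face at x = +66 mm.
- charger_a_lip (a point): Middle of the lower edge of charger_a's fixed lip, at x = 56 mm, 33 mm above the table. The lip reaches from the contact head (x = 66 mm) 10 mm back over the bay; its top is 41 mm above the table, the head behind it 47 mm.
- charger_a_home (a point): Point of charger_a where the pack's nose belongs: foot of the contact head's face, on the bay floor under the lip (66 mm ahead of the charger's origin, 14 mm up).
- charger_a_catch (a joint): Orange sprung catch, 32 mm wide, top 43 mm above the table, at the middle of charger_a's near end; slides straight outward (charger's -x). 0 = sprung in; about 6 mm while the tail squeezes past; stop at 10 mm. Its sloped nose reaches 6 mm into the bay: a tail pressed down (about 5 to 15 N) drives it out, then it springs into the tail's slot. Its release tab, 40 mm high, stands out 10 mm behind.
- pack: The loose battery pack: white, blue panel on top, 140 x 68 x 36 mm, 0.36 to 0.59 kg. Origin: centre of its underside; x towards the nose, z up through its top. The nose is a black tongue, the last 16 mm, 60 mm wide, 14 mm thick. The tail's end face is upright and flat but for a slot for the catch, 42 mm wide, 9 mm deep, 13 to 28 mm above the underside.
- pack_nose (a point): Middle of the lower edge of the loose pack's nose end, 70 mm ahead of its origin. At the start it is down on the bay floor, 15 to 35 mm short of the contact head. Home, it is within about 3 mm of the contact head.
- pack_tail (a point): Middle of the lower edge of the loose pack's tail end, 70 mm behind its origin. At the start the tail sticks out over the catch towards the robot, the underside resting on the catch (pack tilted about 0.24 rad). Latched, the pack lies flat on the bay floor, its top 50 mm above the table.
- charger_b: the other charger, same make, fixed, with a pack already latched in it; origin and axes as charger_a
- pack_b: the battery pack already latched flat in charger_b, same make as the loose one; to be left as it is
- pill_bottle_white: white pill bottle, 43 mm across, 77 mm high, standing at the left side of the table; bystander, origin under its centre
- pill_bottle_amber: amber pill bottle with white cap, 43 mm across, 77 mm high, left side; bystander, origin under its centre
- magenta_box: white and magenta medicine box, 55 x 120 x 45 mm, left side; bystander, origin under its centre
- tape_roll: roll of beige tape lying flat, 83 mm across, 19 mm high, right side; bystander, origin under its centre
- purple_box: white and purple medicine box, 50 x 100 x 44 mm, right side; bystander, origin under its centre
- cream: white cream tube with a red band and blue cap, 24 x 76 x 24 mm, lying at the right side; bystander, origin under its centre

How it is judged (in metres and radians):
At the end, for the whole second after the job is handed in: The loose pack lies flat and at rest on charger_a's bay floor: its nose under the lip, within 6 mm of the contact head, nose and tail edges within 3 mm of the floor, and the orange catch sprung back in (within 2 mm) over the tail (x of pack_nose in the frame of charger_a_home above -0.006 m and z of each of pack_nose, pack_tail in the frame of charger_a_home below 0.003 m and value of joint charger_a_catch below 0.002 m and linear speed of pack below 0.01 m/s); the robot touches nothing.
It fails at once if the other pack is shifted in its charger (distance of pack_b from where it was at the start of the episode above 0.01 m).
It fails at once if a bystander is pushed more than 20 mm (distance of any of pill_bottle_white, pill_bottle_amber, magenta_box, tape_roll, purple_box, cream from where it was at the start of the episode above 0.02 m).
It also fails if it takes over 35 s, if anything falls off the work surface, if the arm or the gripper's body presses on something with over 40 N, if the wrist force passes 120 N, or if a joint passes its speed limit or range.

## Robot

A 7-joint arm with a two-finger parallel gripper is mounted at the origin on a cart in front of the work surface, level with it; the furniture and walls round the work are solid. World frame = base frame: x ahead of the robot, y to its left, z up, the work surface at z = 0. Lengths are in mm, angles in rad, forces in N, time in s.
With the tool pointing down it reaches from about 425 to 950 mm from the base axis. Payload 4.7 kg.
Tool frame: the origin (TCP) lies between the finger pads; the fingertips stand 17 mm ahead of it and the grasp point (between the pads) lies 2 mm behind it (robot.tip_extent is the distance from the TCP to the fingertips, in mm); z points along the fingers, y is the line along which they close (so a half turn about z gives the same grasp; the last joint's range is limited). The gripper opens to 87 mm and grips with 3 to 60 N. Pads are 19 mm wide; open, the fingers measure 117 mm over their backs; the gripper's body (75 mm by 190 mm) begins 51 mm behind the grasp point.
Start: joints at [-1.228, 0.469, -0.049, 1.532, 0.024, 1.141, -0.082], TCP at [245.184, 628.914, 239.573] pointing down, gripper open.
Joint ranges: [-2.59, 2.59], [-0.33, 1.99], [-1.39, 1.29], [0.1, 2.45], [-1.04, 4.18], [0.21, 1.99], [-2.66, 2.66]. Speed limits (rad/s): [2.57, 2.57, 3.14, 3.14, 3.14, 3.14, 3.14].

## Interface

Orientations are given as a unit quaternion [w, x, y, z].
In Python, from bench import robot, vision gives the robot as it stands.
- The arm moves only by the tool move_arm, never from a script. Its argument "series" is a list of rows, each a list of 4 numbers: the shift along the tool's x, y, z in m, then the turn about the tool's z in rad. A call has 1 to 8 rows; each row is the pose to reach, as a shift and turn from the pose commanded when the call began, along the tool's axes at that moment; what a row does not reach only later rows make up. A row lasts 1/10 s, in which the tool goes at most 50 mm and 8.59 degrees, less where a joint would pass 70% of its speed; a pose out of reach is approached as far as the arm can. A call with a gripper value outside its range is refused whole. "hand" is the closure in counts, from 0 (fully open) to 255 (shut), set as the call begins (left out, the last holds). The fingers move at their own pace and stop on an object; "force" is the grip in N (left out, the last holds). Time passes only in rows, so rows that repeat a pose let the fingers close. It gives the time, the measured TCP pose, the force, the opening and the grip force at its end, in the units of the state.
- robot.get_obs(): the state, without advancing time (a new reading comes with each control period).
- vision.capture(name): name is "side" or "top"; returns a dict with "img" (480x640x3 uint8, blue, green, red), "fx", "fy", "cx", "cy" (pixels), "dist" ([k1, k2, p1, p2, k3] as OpenCV has them; the pictures are not rectified), "rvec" (rotation vector, rad) and "tvec" (3), from world to camera coordinates, as OpenCV has them. Camera axes: x right, y down, z forward; pixel columns grow to the right and rows downward; lengths in mm; the calibration is good to about 2 mm. A picture is of the moment at which its call begins. There is no depth.
- robot.sign_off(): hands the job in; it is judged then, once.
The state is a dict: "t": time; "joints": joint angles; "joint_vel": joint speeds; "tau": joint torques, N m; "eef_pos": TCP position; "tcp_rot": TCP orientation; "contact_force": force on the tool from outside, world axes, zero at the start; "wrist_torque": the same for the moment, N m; "width": finger opening in mm; "grasp_force": force on a finger pad.
Only numpy, scipy, OpenCV 4.12 (cv2) and the standard library are available. Lean on these libraries where they do the work, as an engineer would, in place of code of your own. Each camera call takes 0.05 s, during which the arm holds its last target. There are 200 camera calls.

## Working session

There is one attempt and no reset: what is moved stays moved. The work goes in short steps, Python scripts to look and compute and a tool call to move; the robot and the scene stay as the last step left them, time stands still between calls to the robot, and variables do not carry over. Pictures are saved under pics/ and viewed, at most 10 in all, crops included, and the job is handed in when it is done.

Besides the shell and the picture viewer there is one more tool, called after "Emit:" by a JSON object that holds its "fn" and its "kwargs", one argument or row to a line. move_arm: Moves the arm, as the interface text tells. Its arguments: {"type":"object","properties":{"series":{"type":"array","items":{"type":"array","items":{"type":"number"}}},"hand":{"type":"number"},"force":{"type":"number"}},"required":["series"]}

```bash
mkdir -p pics
python3 - <<'E'
from bench import robot, vision
import cv2
for n in("top","side"):
    c=vision.capture(n); cv2.imwrite(f"pics/{n}0.png",c["img"])
    print(n,{k:c[k] for k in c if k!="img"})
print(robot.get_obs())
E
```

```text
top {'fx': 433.6103867568418, 'fy': 433.6103867568418, 'cx': 329.1064667428031, 'cy': 244.1441164563827, 'dist': array([-0.07606237,  0.        ,  0.        ,  0.        ,  0.        ]), 'rvec': array([ 2.14276878, -2.14517854,  0.13296783]), 'tvec': array([   6.29990431,  506.07041041, 1106.12277941])}
side {'fx': 504.6788299984684, 'fy': 504.6788299984684, 'cx': 324.2515517656469, 'cy': 237.48598749800072, 'dist': array([0.0200004, 0.       , 0.       , 0.       , 0.       ]), 'rvec': array([ 0.07301617,  2.77865244, -1.43493041]), 'tvec': array([ 496.32587181,   42.31485736, 1176.96978962])}
{'t': 0.1, 'joints': array([-1.22789661,  0.46937695, -0.04859011,  1.53351676,  0.02406832,
        1.14098696, -0.08229688]), 'joint_vel': array([ 0.00073315, -0.00203141,  0.00092002, -0.00473391,  0.00159554,
       -0.00045352,  0.00020333]), 'tau': array([ 1.13653914e-03, -5.09175324e+01, -8.08125548e-02, -2.36830312e+01,
       -6.14376739e-02,  3.44963826e-02,  6.27785789e-05]), 'eef_pos': array([245.02830518, 628.4422611 , 238.6178521 ]), 'tcp_rot': array([-1.42727539e-04,  1.84824346e-01,  9.82771202e-01, -8.40039654e-04]), 'contact_force': array([ 1.09651657, -0.3943345 ,  0.33468696]), 'wrist_torque': array([-0.01912333,  0.04829047,  0.01967851]), 'grasp_force': 0.0, 'width': 87.00303350187764}
```

View pics/top0.png

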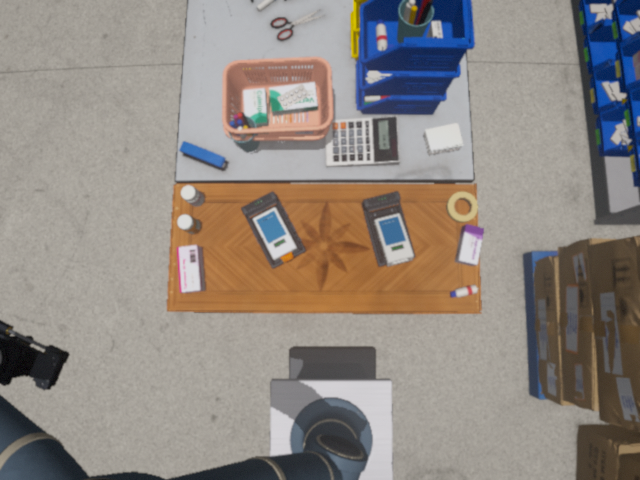

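View pics/side0.png

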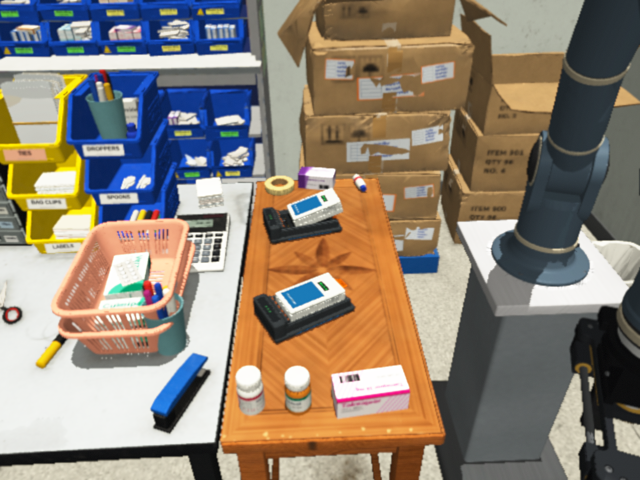

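Run:
```python
import cv2,numpy as np
t=cv2.imread("pics/top0.png");s=cv2.imread("pics/side0.png")
r=lambda i,x,y,w,h,f:cv2.resize(i[y:y+h,x:x+w],None,fx=f,fy=f,interpolation=cv2.INTER_CUBIC)
a=np.hstack([r(t,235,185,80,90,5),r(t,350,185,80,90,5)])
cv2.imwrite("pics/c1.png",a)
a=np.hstack([r(s,245,265,115,80,3.4),r(s,255,180,115,80,3.4)])
cv2.imwrite("pics/c2.png",a)
print(a.shape)
```

```text
(272, 782, 3)
```

View pics/c1.png

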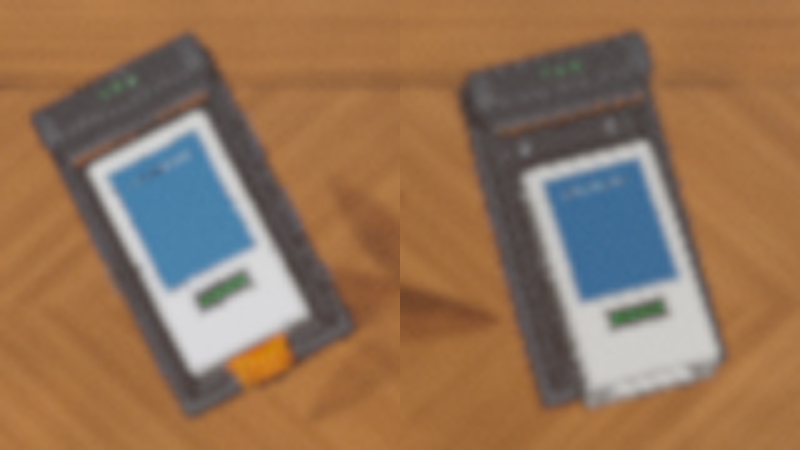

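View pics/c2.png

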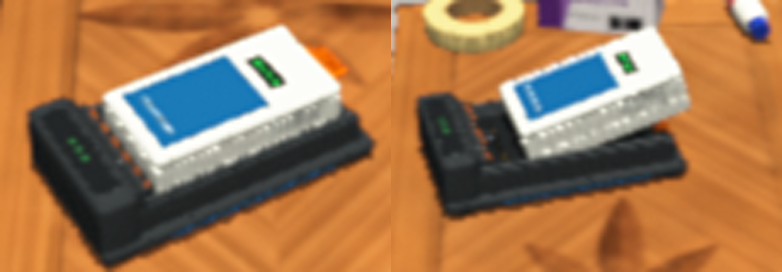

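```bash
cat > h.py <<'E'
import numpy as np,cv2
from scipy.optimize import least_squares
def proj(c,P): return cv2.projectPoints(np.float64(P),c["rvec"],c["tvec"],np.array([[c["fx"],0,c["cx"]],[0,c["fy"],c["cy"]],[0,0,1]]),c["dist"])[0].reshape(-1,2)
def cam(c): R=cv2.Rodrigues(c["rvec"])[0]; return -R.T@c["tvec"]
def world(p,P): # p: x,y,yaw
    P=np.float64(P);c,s=np.cos(p[2]),np.sin(p[2])
    return np.c_[c*P[:,0]-s*P[:,1]+p[0],s*P[:,0]+c*P[:,1]+p[1],P[:,2]]
def pack(q,P): # q: nose x in charger, lateral, tilt, yaw rel -> charger coords
    P=np.float64(P)+[-70,0,0]; c,s=np.cos(q[2]),np.sin(q[2])
    X=np.c_[c*P[:,0]+s*P[:,2],P[:,1],-s*P[:,0]+c*P[:,2]]
    return world([q[0],q[1],q[3]],X)+[0,0,14]
E
cat > fit.py <<'E'
from h import *
from bench import vision
T=vision.capture("top");S=vision.capture("side")
print(cam(T),cam(S))
t=lambda x,y:(350+(x-400)/5-.4,185+y/5-.4); s=lambda x,y:(255+(x-391)/3.4-.35,180+y/3.4-.35)
# (view,pix,model pt)
C=[(T,t(472,76),(91,52,47)),(T,t(641,34),(91,-52,47)),(T,t(546,405),(-91,52,27)),
   (S,s(419,97),(91,-52,47)),(S,s(448,214),(91,52,0)),(S,s(684,174),(-91,52,0))]
K=[(T,t(522,172),(124,34,36)),(T,t(654,140),(124,-34,36)),(T,t(584,388),(0,34,36)),(T,t(720,355),(0,-34,36)),
   (S,s(501,85),(124,-34,36)),(S,s(527,120),(124,34,36)),(S,s(653,28),(0,-34,36)),(S,s(686,75),(0,34,36))]
def res(p):
    r=[proj(v,world(p,[m]))[0]-u for v,u,m in C]
    r+=[proj(v,world(p,pack(p[3:],[m])))[0]-u for v,u,m in K]
    return np.ravel(r)
o=least_squares(res,[600,-150,.28,41,0,.24,0],loss="soft_l1",x_scale=[10,10,.1,10,10,.1,.1])
p=o.x;print(np.round(p,3));print(np.round(res(p).reshape(-1,2),1).tolist())
np.save("p.npy",p)
def draw(v,f,x,y,w,h):
    im=cv2.resize(v["img"][y:y+h,x:x+w],None,fx=f,fy=f,interpolation=cv2.INTER_CUBIC)
    def L(P,col):
        u=(proj(v,P)-[x,y]+.5)*f-.5
        for a,b in zip(u[:-1],u[1:]): cv2.line(im,tuple(int(k) for k in np.round(a)),tuple(int(k) for k in np.round(b)),col,1)
    for x0,x1,z in((-91,91,0),(66,91,47)):
        L(world(p,[(x0,-52,z),(x1,-52,z),(x1,52,z),(x0,52,z),(x0,-52,z)]),(0,255,255))
    for a,b,z in((0,124,36),(0,140,0)):
        L(world(p,pack(p[3:],[(a,-34,z),(b,-34,z),(b,34,z),(a,34,z),(a,-34,z)])),(0,0,255))
    return im
cv2.imwrite("pics/ov.png",np.hstack([draw(T,6,355,185,66,90),draw(S,5,255,185,75,108)[:540]][:2]))
tail=world(p,pack(p[3:],[(0,0,0),(0,0,36),(140,0,0)]));print(tail)
E
python3 fit.py
```

```text
[ 349.8508023    -9.54687807 1164.97546131] [533.51261996 910.63497176 720.7607345 ]
[ 5.45969e+02 -1.55245e+02  2.34000e-01 -2.87570e+01 -2.48000e+00
  2.29000e-01 -3.00000e-03]
[[-1.2, 0.0], [3.1, -0.5], [0.4, 1.7], [-1.3, -2.3], [-0.5, 1.5], [1.6, 0.8], [1.6, 1.1], [0.0, 1.6], [1.8, 1.1], [0.4, 1.6], [-1.1, 4.1], [-2.7, 8.0], [-0.3, 4.3], [-2.1, 3.9]]
[[ 452.21404628 -179.98015739   29.86336381]
 [ 460.15465149 -178.10808087   64.92676522]
 [ 584.9331492  -148.69031116   -1.86336381]]
```

View pics/ov.png

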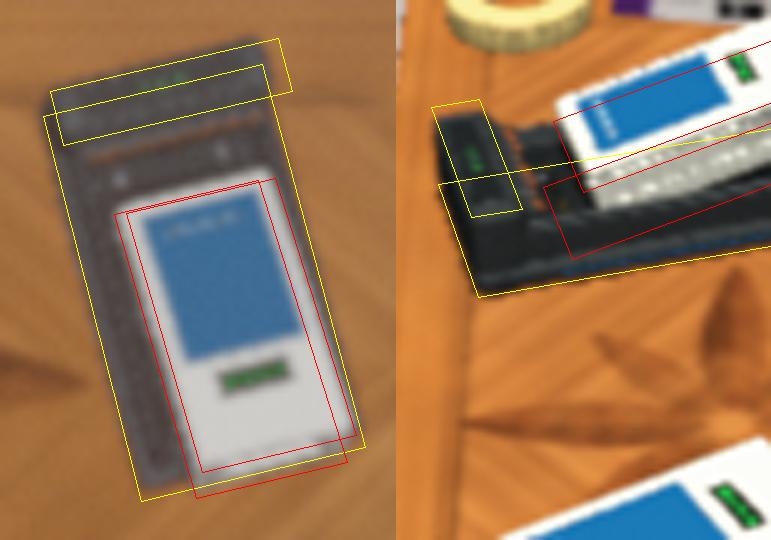

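```bash
sed -i 's/\[-70,0,0\]/[-140,0,0]/' h.py; sed -i 's/(91,52,47)),(T/(91,47,47)),(T/; s/(91,-52,47)),(T/(91,-47,47)),(T/; s/(91,-52,47)),$/(91,-52,47)),/; s/draw(S,5,255,185,75,108)/draw(S,5,258,176,80,108)/' fit.py; python3 fit.py
```

```text
[ 349.8508023    -9.54687807 1164.97546131] [533.51261996 910.63497176 720.7607345 ]
[ 5.46275e+02 -1.54083e+02  2.46000e-01  3.90580e+01  3.54000e-01
  2.24000e-01 -1.50000e-02]
[[-0.1, -0.3], [0.4, -0.3], [0.4, 1.7], [-1.6, -1.8], [-0.3, 2.0], [1.6, 0.8], [0.5, 0.3], [-0.8, 0.8], [0.7, 1.0], [-0.3, 1.4], [-1.0, -0.3], [-2.6, 3.6], [0.2, -0.0], [-1.5, -0.5]]
[[ 451.1976237  -175.47240515   45.11614946]
 [ 458.98666905 -173.64169397   80.2157117 ]
 [ 584.07503338 -144.24134306   14.        ]]
```

View pics/ov.png

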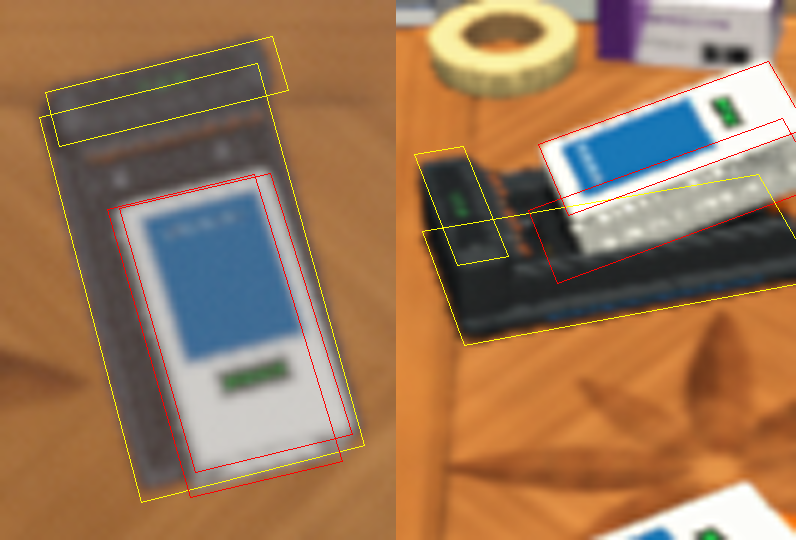

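The right-hand charger (top view around pixel 390,230) is charger_a. Its pack is tilted, with about 27 mm gap at the nose. The overlay puts the tail edge near (453,-175,46), yaw about 0.24. Its height matches the catch, so I'm moving in.

Emit:
{"fn": "move_arm", "kwargs": {
  "series": [
    [-0.374,-0.314,0,-0.614],
    [-0.374,-0.314,0,-0.614],
    [-0.374,-0.314,0,-0.614],
    [-0.374,-0.314,0,-0.614],
    [-0.374,-0.314,0,-0.614],
    [-0.374,-0.314,0,-0.614],
    [-0.374,-0.314,0,-0.614],
    [-0.374,-0.314,0,-0.614]
  ],
  "hand": 180
}}

```text
t: 1.1
eef_pos: [437.6, 276.7, 239.8]
tcp_rot: [0.0, -0.121, 0.993, 0.0]
contact_force: [0.8, 0.0, 0.7]
width: 31.7
grasp_force: 0.0
```

Emit:
{"fn": "move_arm", "kwargs": {
  "series": [
    [0.03,-0.373,0,0],
    [0.03,-0.373,0,0],
    [0.05,-0.373,0,0],
    [0.06,-0.373,0,0],
    [0.082,-0.373,0,0],
    [0.082,-0.373,0,0],
    [0.082,-0.373,0,0],
    [0.082,-0.373,0,0]
  ],
  "hand": 185
}}

```text
t: 1.9
eef_pos: [445.8, -106.8, 239.9]
tcp_rot: [0.0, -0.119, 0.993, -0.0]
contact_force: [-0.9, -0.4, -0.3]
width: 24.2
grasp_force: 0.0
```

Emit:
{"fn": "move_arm", "kwargs": {
  "series": [
    [0,0,0.05,0],
    [0,0,0.05,0],
    [0,0,0.05,0],
    [0,0,0.05,0]
  ]
}}

```text
t: 2.3
eef_pos: [447.9, -102.5, 191.0]
tcp_rot: [0.001, -0.122, 0.993, -0.0]
contact_force: [1.1, 0.4, 1.0]
width: 24.4
grasp_force: 0.0
```

Emit:
{"fn": "move_arm", "kwargs": {
  "series": [
    [0.042,-0.071,0,0],
    [0.042,-0.071,0.02,0],
    [0.042,-0.071,0.08,0],
    [0.042,-0.071,0.122,0],
    [0.042,-0.071,0.122,0],
    [0.042,-0.071,0.122,0],
    [0.042,-0.071,0.122,0]
  ]
}}

```text
t: 3.0
eef_pos: [425.4, -182.5, 70.2]
tcp_rot: [0.003, -0.121, 0.993, -0.001]
contact_force: [0.1, -0.3, -0.7]
width: 23.8
grasp_force: 0.0
```

Run:
```python
from h import *
from bench import vision
T=vision.capture("top");S=vision.capture("side")
r=lambda i,x,y,w,h,f:cv2.resize(i[y:y+h,x:x+w],None,fx=f,fy=f,interpolation=cv2.INTER_CUBIC)
cv2.imwrite("pics/d1.png",np.hstack([r(T["img"],345,185,80,108,5),r(S["img"],258,150,80,108,5)]))
```

```text
(no output)
```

View pics/d1.png

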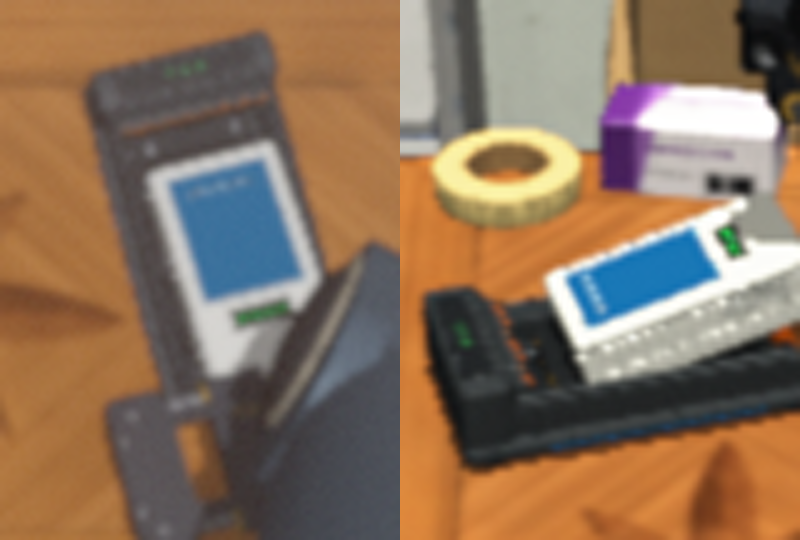

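The gripper sits square behind the tail and the pack hasn't moved. Next I push forward along tool -x.

Emit:
{"fn": "move_arm", "kwargs": {
  "series": [
    [-0.005,0,0.002,0],
    [-0.01,0,0.002,0],
    [-0.015,0,0.002,0],
    [-0.018,0,0.002,0],
    [-0.021,0,0.002,0],
    [-0.024,0,0.002,0],
    [-0.027,0,0.002,0],
    [-0.03,0,0.002,0]
  ]
}}

```text
t: 3.9
eef_pos: [451.8, -174.9, 65.2]
tcp_rot: [-0.001, -0.121, 0.993, 0.0]
contact_force: [-2.0, -1.5, -1.2]
width: 24.1
grasp_force: 0.8
```

Emit:
{"fn": "move_arm", "kwargs": {
  "series": [
    [-0.003,0,-0.002,0],
    [-0.006,0,-0.002,0],
    [-0.009,0,-0.002,0],
    [-0.012,0,-0.002,0]
  ]
}}

```text
t: 4.3
eef_pos: [464.4, -172.0, 67.6]
tcp_rot: [0.0, -0.121, 0.993, -0.0]
contact_force: [-0.3, 1.0, 0.4]
width: 23.6
grasp_force: 0.0
```

```bash
cat > look.py <<'E'
import sys
from h import *
from bench import vision
T=vision.capture("top");S=vision.capture("side")
r=lambda i,x,y,w,h,f:cv2.resize(i[y:y+h,x:x+w],None,fx=f,fy=f,interpolation=cv2.INTER_CUBIC)
cv2.imwrite(f"pics/{sys.argv[1]}.png",np.hstack([r(T["img"],345,185,70,108,5),r(S["img"],258,165,90,108,5)]))
E
python3 look.py d2
```

```text
(no output)
```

View pics/d2.png

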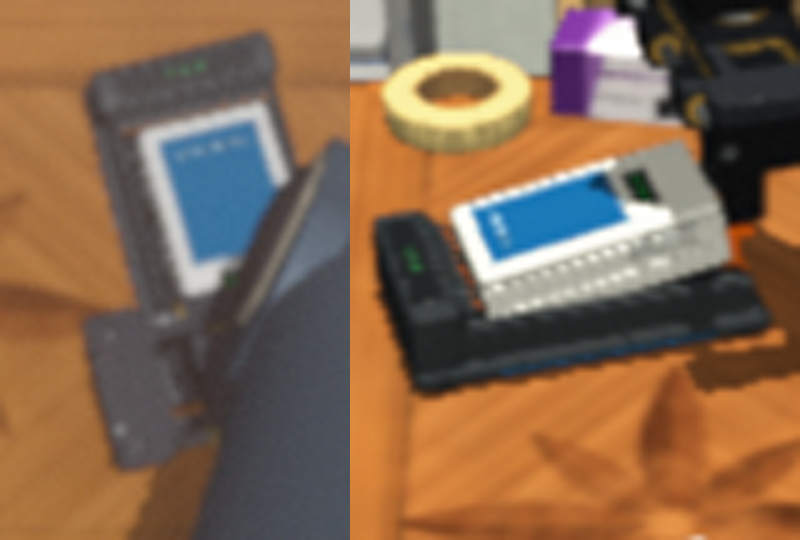

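The pack slid forward about 20 mm (its front edge moved up about 7 px in the top view), with 7 mm or so left. I'll keep pushing until the force rises.

Emit:
{"fn": "move_arm", "kwargs": {
  "series": [
    [-0.002,0,0,0],
    [-0.004,0,0,0],
    [-0.006,0,0,0],
    [-0.007,0,0,0],
    [-0.007,0,0,0]
  ]
}}

```text
t: 4.9
eef_pos: [466.5, -171.2, 66.8]
tcp_rot: [-0.004, -0.12, 0.993, 0.001]
contact_force: [-8.3, -3.2, 3.6]
width: 24.0
grasp_force: 4.6
```

Emit:
{"fn": "move_arm", "kwargs": {
  "series": [
    [-0.002,0,0,0],
    [-0.004,0,0,0],
    [-0.006,0,0,0],
    [-0.006,0,0,0]
  ]
}}

```text
t: 5.3
eef_pos: [466.7, -170.4, 65.5]
tcp_rot: [-0.009, -0.12, 0.993, 0.002]
contact_force: [-17.0, -4.6, 6.1]
width: 24.0
grasp_force: 9.1
```

Hard stop at 18 N. Before pressing down, I'll check that the nose really is home.

Emit:
{"fn": "move_arm", "kwargs": {
  "series": [
    [0.008,0,-0.001,0],
    [0.008,0,-0.001,0]
  ]
}}

```text
t: 5.5
eef_pos: [466.6, -171.3, 68.1]
tcp_rot: [-0.001, -0.12, 0.993, 0.0]
contact_force: [-6.7, -3.7, -0.6]
width: 23.7
grasp_force: 3.1
```

Run:
```python
from h import *
from bench import vision
p=np.load("p.npy");p[5]=.22
T=vision.capture("top");S=vision.capture("side")
def draw(v,f,x,y,w,h):
    im=cv2.resize(v["img"][y:y+h,x:x+w],None,fx=f,fy=f,interpolation=cv2.INTER_CUBIC)
    def L(P,col):
        u=(proj(v,P)-[x,y]+.5)*f-.5
        cv2.polylines(im,[np.int32(np.round(u*16)).reshape(-1,1,2)],False,col,1,cv2.LINE_AA,4)
    L(world(p,[(66,36,47),(66,-36,47)]),(0,255,255))
    L(world(p,[(56,36,41),(56,-36,41)]),(255,255,0))
    for g,col in((0,(0,0,255)),(-8,(0,255,0))):
        q=[66+g,0,.215,-.005]
        L(world(p,pack(q,[(0,-34,36),(124,-34,36),(124,34,36),(0,34,36),(0,34,0)])),col)
    return im
cv2.imwrite("pics/d3.png",np.hstack([draw(T,8,360,190,45,65),draw(S,6,262,195,70,87)[:520]]))
```

```text
(no output)
```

View pics/d3.png

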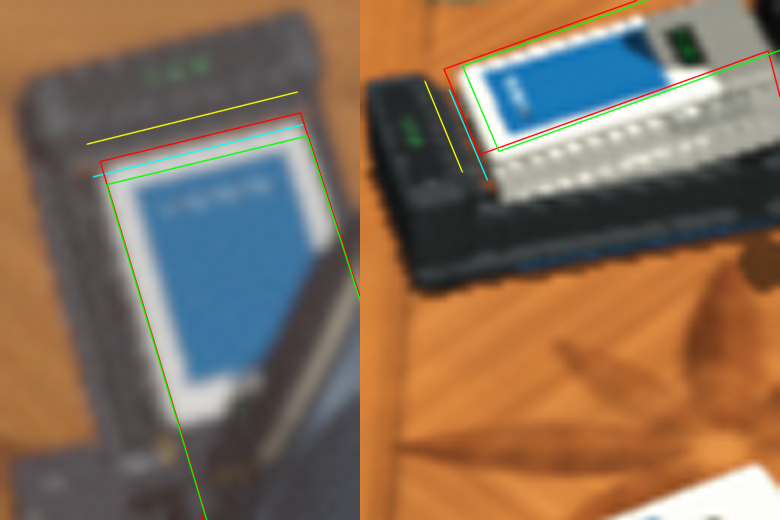

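Emit:
{"fn": "move_arm", "kwargs": {
  "series": [
    [-0.006,0,-0.001,0],
    [-0.012,0,-0.002,0],
    [-0.016,0,-0.003,0],
    [-0.02,0.002,-0.003,0],
    [-0.02,-0.002,-0.003,0],
    [-0.02,0,-0.003,0]
  ]
}}

```text
t: 6.2
eef_pos: [467.7, -169.7, 66.8]
tcp_rot: [-0.02, -0.119, 0.993, 0.004]
contact_force: [-34.8, -13.1, 7.9]
width: 23.9
grasp_force: 18.7
```

Solid stop at 37 N with almost no further travel. Now I back off, lift, and press the tail from above.

Emit:
{"fn": "move_arm", "kwargs": {
  "series": [
    [0.02,0,0,0],
    [0.035,0,0,0],
    [0.045,0,-0.01,0],
    [0.045,0,-0.04,0],
    [0.045,0,-0.04,0],
    [0.045,0,-0.04,0]
  ]
}}

```text
t: 6.8
eef_pos: [446.5, -176.7, 113.2]
tcp_rot: [0.002, -0.121, 0.993, -0.001]
contact_force: [-0.2, 0.3, 0.2]
width: 24.0
grasp_force: 0.0
```

Emit:
{"fn": "move_arm", "kwargs": {
  "series": [
    [-0.025,0,0,0],
    [-0.049,0.001,0,0],
    [-0.049,0.001,0,0],
    [-0.049,0.001,0.01,0],
    [-0.049,0.001,0.014,0],
    [-0.049,0.001,0.018,0],
    [-0.049,0.001,0.022,0],
    [-0.049,0.001,0.024,0]
  ]
}}

```text
t: 7.6
eef_pos: [491.0, -164.3, 87.0]
tcp_rot: [-0.001, -0.121, 0.993, 0.0]
contact_force: [-1.7, -0.1, 2.6]
width: 23.9
grasp_force: 1.5
```

Emit:
{"fn": "move_arm", "kwargs": {
  "series": [
    [0,0,0.003,0],
    [0,0,0.006,0],
    [0,0,0.009,0],
    [0,0,0.012,0]
  ]
}}

```text
t: 8.0
eef_pos: [491.8, -163.9, 75.2]
tcp_rot: [0.0, -0.121, 0.993, 0.0]
contact_force: [0.2, -0.4, 0.6]
width: 23.8
grasp_force: 0.0
```

Emit:
{"fn": "move_arm", "kwargs": {
  "series": [
    [0,0,0.003,0],
    [0,0,0.006,0],
    [0,0,0.009,0],
    [0,0,0.012,0],
    [0,0,0.012,0]
  ]
}}

```text
t: 8.5
eef_pos: [491.8, -164.1, 67.2]
tcp_rot: [0.0, -0.121, 0.993, 0.001]
contact_force: [-10.8, 4.2, 36.8]
width: 23.6
grasp_force: 18.1
```

The tip stopped at 50 mm, which is the latched top height. I'll lift, clear the view and check.

Emit:
{"fn": "move_arm", "kwargs": {
  "series": [
    [0,0,-0.02,0],
    [0,0,-0.06,0],
    [0,0,-0.1,0],
    [0.03,0.1,-0.15,0],
    [0.03,0.2,-0.15,0],
    [0.03,0.28,-0.15,0],
    [0.03,0.28,-0.15,0],
    [0.03,0.28,-0.15,0]
  ]
}}

```text
t: 9.3
eef_pos: [406.2, 64.9, 209.9]
tcp_rot: [0.001, -0.121, 0.993, 0.0]
contact_force: [0.9, 1.2, 0.3]
width: 23.6
grasp_force: 0.0
```

```bash
python3 look.py d4
```

```text
(no output)
```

View pics/d4.png

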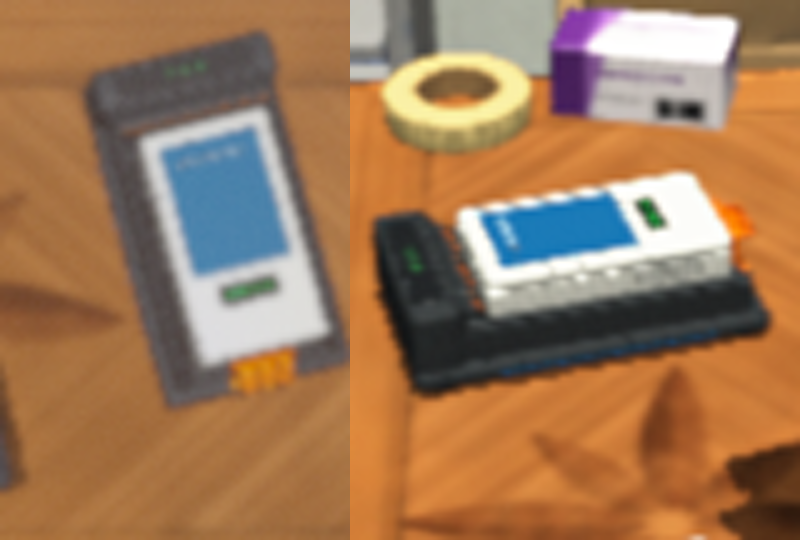

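The pack lies flat between the rails with its nose at the lip (top view 140–265, 105–150). The orange catch has closed over the tail (265,370) and looks the same as on the other charger. Handing in.

```bash
python3 -c "
from bench import robot
print(robot.sign_off())"
```

```text
the job is handed in; nothing more can be done
None
```

The loose pack's nose was pushed to a hard stop and its tail pressed flat; the last picture shows the orange catch closed over it, and the job was handed in at about 9.5 s with no verdict returned.

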